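Set the guarded test timer

ROBOT

A 7-joint arm with a two-finger parallel gripper is mounted at the origin on the work surface. World frame = base frame: x ahead of the robot, y to its left, z up, the work surface at z = 0. Lengths are in mm, angles in rad, forces in N, time in s.
With the tool pointing down it reaches from about 400 to 750 mm from the base axis. Payload 19.5 kg.
Tool frame: the origin (TCP) lies between the finger pads; the fingertips stand 22 mm ahead of it and the grasp point (between the pads) lies 3 mm ahead of it (robot.tip_extent is the distance from the TCP to the fingertips, in mm); z points along the fingers, y is the line along which they close (so a half turn about z gives the same grasp; the last joint's range is limited). The gripper opens to 85 mm and grips with 20 to 120 N. Pads are 22 mm wide; open, the fingers measure 114 mm over their backs; the gripper's body (76 mm by 85 mm) begins 54 mm behind the grasp point. The pads swing forward as they close: fully open they stand 13 mm farther back than shut.
Start: joints at [-1.235, 0.707, -0.028, 1.485, 0.022, 0.951, -0.075], TCP at [212.091, 534.43, 253.268] pointing down, gripper open.
Joint ranges: [-2.71, 2.71], [-0.32, 2.16], [-1.57, 1.52], [0, 2.45], [-1.46, 4.6], [0, 2.02], [-2.83, 2.83]. Speed limits (rad/s): [1.89, 1.89, 2.57, 2.57, 3.01, 3.01, 3.01].

INTERFACE

Orientations are given as a unit quaternion [w, x, y, z].
In Python, from workcell import telemetry, vision, robot gives the robot as it stands.
- The arm moves only by the tool servo_tool, never from a script. Its arguments are lists of equal length, an entry for each row: "dr": the turn, a rotation vector about the tool's x, y, z as a fraction of full scale, a list of three; "slide": the shift along the tool's x, y, z as a fraction of full scale, a list of three; "gripper": the opening, from -1 (shut) to 1 (fully open). In form: {"dr": [[rx, ry, rz], ...], "slide": [[x, y, z], ...], "gripper": [gripper, ...]}. A call has 1 to 20 rows; each row is the pose to reach, as a shift and turn from the pose commanded when the call began, along the tool's axes at that moment, turning the shorter way round; what a row does not reach only later rows make up. Full scale, the value 1, is 0.15 m for a shift and 180 degrees for a turn. A row lasts 1/10 s, in which the tool goes at most 50 mm and 8.59 degrees, less where a joint would pass 70% of its speed; a pose out of reach is approached as far as the arm can. A call with a number of a shift or a turn outside -1 to 1 is refused whole. A call with a gripper value outside its range is refused whole. The fingers move at their own pace and stop on an object; "grip_force" is the grip in N (left out, the last holds). Time passes only in rows, so rows that repeat a pose let the fingers close. It gives the time, the measured TCP pose, the force, the opening and the grip force at its end, in the units of the state.
- telemetry.read_state(): the state, without advancing time (a new reading comes with each control period).
- vision.snapshot(name): name is "side" or "top"; returns a dict with "color" (400x640x3 uint8, red, green, blue), "z_map" (400x640 float32, mm along the optical axis (not along the pixel's ray), 0 where there is no reading), "mtx" (3x3 intrinsics, pixels), "distortion" ([k1, k2, p1, p2, k3] as OpenCV has them; the pictures are not rectified), "rvec" (rotation vector, rad) and "tvec" (3), from world to camera coordinates, as OpenCV has them. Camera axes: x right, y down, z forward; pixel columns grow to the right and rows downward; lengths in mm; the calibration is good to about 2 mm. A picture is of the moment at which its call begins.
- robot.close_job(): hands the job in; it is judged then, once.
The state is a dict: "clock": time; "qpos": joint angles; "dq": joint speeds; "joint_efforts": joint torques, N m; "ee_pos": TCP position; "ee_rot": TCP orientation; "contact_force": force on the tool from outside, world axes, zero at the start; "torque": the same for the moment, N m; "gripper_width": finger opening in mm; "finger_force": force on a finger pad.
Only numpy, scipy, OpenCV 4.12 (cv2) and the standard library are available. Lean on these libraries where they do the work, as an engineer would, in place of code of your own. Each camera call takes 0.05 s, during which the arm holds its last target. There are 200 camera calls.

TASK

Release the clear guard on the timer box by turning its latch a quarter turn clockwise, as far as it goes, then lift the guard off and set it down gently, upright and wholly on the black rubber mat. Then wind the timer clockwise past its top mark (30 minutes; that is more than one turn of the wrist, so let go and take the knob again where needed) and turn it back down to 20 minutes. Leave the latch released and everything else on the bench where it is.

Things in the scene. Friction and masses are not known exactly. Their poses are not given: they have to be found in the camera images.
- timer_box: grey box 170 (x) x 250 (y) x 70 mm high, fixed; origin under its centre, z up. In its frame the timer's axis is at (0, -55) mm and the latch's axis at (0, +60) mm. Round the timer knob is a white dial, 94 mm across, with 31 black minute marks 9 degrees apart; the two thick ones, either side of the gap that faces the box's -x side, are 0 and, clockwise round from it, the top mark 30.
- latch_grip (a point): the latch: steel bar 42 mm long, 12 mm thick, standing 13 to 47 mm over the deck, on the deck's bare half. The point is on its axis, 34 mm over the deck, the height to grip; x runs along the bar, z up. Below the grip a flat wing (5 x 18 mm, top 11 mm over the deck) runs from the axis 59 mm along +x and at the start lies over the guard's flange.
- latch (a joint): latch angle, rad: 0 = wing points at the guard and holds it down, grows clockwise seen from above, 1.571 = stop, wing clear of the guard. It turns that way only, with light friction (about 0.06 N m), and stays where it is left.
- guard_center (a point): the guard: a clear plastic square hood over the timer, open below, 104 x 104 mm, roof at 54 mm, with a flange at its foot 128 x 128 mm and 4 mm thick; on its roof a grey bar handle, in all 88 mm high, 0.15 to 0.31 kg. The point is on its middle axis 44 mm over its underside; z up. It only stands on the deck inside a 4 mm high rim; to clear the timer knob it must rise 45 mm.
- guard_handle (a point): the guard's handle: bar 50 mm long (along y), 12 mm thick (along x), standing 54 to 88 mm over the guard's underside; the point is on the guard's middle axis, 78 mm over its underside, the height to grip.
- guard: the guard again, its origin at the centre of its underside.
- mat_center (a point): flat black rubber mat, 240 x 240 x 4 mm, fixed on the bench; the point is the centre of its top face, axes along its edges.
- mat: the same mat, its origin at the centre of its underside.
- timer_grip (a point): the timer knob under the guard: black disc 60 mm across with a raised bar grip 50 mm long, 14 mm thick, reaching from 9 to 43 mm over the deck. The point is on its axis 31 mm over the deck, the height to grip; x runs along the bar towards the end with the white pointer line, z up.
- timer (a joint): timer angle, rad, grows clockwise seen from above: 0 = pointer on the 0 mark, 0.1571 per minute, 3.142 = 20 minutes, 4.712 = top mark (30 minutes), stop at 5.061. Light friction (about 0.06 N m), no spring: it stays where it is left. It starts at about 0.3 to 3.2 minutes.
- carton_a: bystander, not to be disturbed: cardboard carton 70 x 110 x 50 mm; origin at the centre of its underside.
- device_box: bystander, not to be disturbed: white and green product box 60 x 90 x 70 mm; origin at the centre of its underside.
- screwdriver: bystander, not to be disturbed: screwdriver, about 200 mm long, lying; origin at the centre of its underside.
- marker: bystander, not to be disturbed: black marker pen, 14 mm thick, 130 mm long, lying; origin at the centre of its underside.
- tape_roll: bystander, not to be disturbed: empty cardboard tape core, 90 mm across, 45 mm high, standing on the bench with its hole up; origin at the centre of its underside.
There are look-alikes about, which are no part of the job. Leave any turquoise or yellow look-alike of the guard alone.

How it is judged (in metres and radians):
On the way, in this order (a step that is already met when the one before it is completed fails the run):
1. the latch is turned a quarter turn, guard still in place (value of joint latch above 1.35 rad and horizontal distance between guard_center and timer_grip below 0.02 m), for 0.1 s.
2. the guard stands upright on the mat (x of guard_center in the frame of mat_center between -0.06 and 0.06 m and y of guard_center in the frame of mat_center between -0.06 and 0.06 m and z of guard_center in the frame of mat_center between 0.038 and 0.05 m and angle between guard_center's own z axis and vertical below 0.1 rad and linear speed of guard below 0.03 m/s), for 0.2 s.
3. the timer is wound past its top mark (value of joint timer above 4.73 rad), for 0.05 s.
At the end, for the whole second after the job is handed in: The timer rests at 20 minutes, within 1 minute (0.157 rad), the latch is still turned to its released end (over 1.35 rad), and the guard stands still and upright (within 0.1 rad) wholly on the mat (its centre within 60 mm of the mat's centre along either edge) (all of step 2 and value of joint timer between 2.985 and 3.299 rad and velocity of joint timer between -0.05 and 0.05 rad/s and value of joint latch above 1.35 rad); the robot touches nothing.
It fails at once if a bystander is shifted by more than 30 mm (distance of any of carton_a, device_box, screwdriver, marker, tape_roll from where it was at the start of the episode above 0.03 m).
It fails at once if the guard is dropped or slammed down: moving at over 0.45 m/s within 20 mm of the mat's top (z of guard_center in the frame of mat_center below 0.064 m and x of guard_center in the frame of mat_center between -0.15 and 0.15 m and y of guard_center in the frame of mat_center between -0.15 and 0.15 m and linear speed of guard above 0.45 m/s).
It also fails if it takes over 72 s, if anything falls off the work surface, if the arm or the gripper's body presses on something with over 40 N, if the wrist force passes 120 N, or if a joint passes its speed limit or range.

## Working session

There is one attempt and no reset: what is moved stays moved. The work goes in short steps, Python scripts to look and compute and a tool call to move; the robot and the scene stay as the last step left them, time stands still between calls to the robot, and variables do not carry over. Pictures are saved under pics/ and viewed, at most 10 in all, crops included, and the job is handed in when it is done.

Besides the shell and the picture viewer there is one more tool, called after ">>>" as name(argument=value, ...) on one line, values as JSON. servo_tool: Moves the arm, as the interface text tells. Its arguments: {"type":"object","properties":{"dr":{"type":"array","items":{"type":"array","items":{"type":"number"}}},"slide":{"type":"array","items":{"type":"array","items":{"type":"number"}}},"gripper":{"type":"array","items":{"type":"number"}},"grip_force":{"type":"number"}},"required":["dr","slide","gripper"]}

```bash
mkdir -p pics
cat > h.py <<'E'
import numpy as np, cv2, pickle
from workcell import telemetry, vision, robot
from scipy.spatial.transform import Rotation as R
def snap(n): return vision.snapshot(n)
def ray(s,uv):
    uv=np.array(uv,float).reshape(-1,1,2)
    p=cv2.undistortPoints(uv,np.array(s['mtx']),np.array(s['distortion'])).reshape(-1,2)
    M=cv2.Rodrigues(np.array(s['rvec'],float))[0]; t=np.array(s['tvec'],float).ravel()
    d=np.c_[p,np.ones(len(p))]@M; return -M.T@t,d
def onplane(s,uv,z):
    o,d=ray(s,uv); return o+d*((z-o[2])/d[:,2])[:,None]
def cloud(s):
    v,u=np.mgrid[0:400,0:640]; o,d=ray(s,np.stack([u,v],-1))
    P=(o+d*s['z_map'].reshape(-1,1)).reshape(400,640,3); P[s['z_map']<=0]=np.nan; return P
def save(s,f): cv2.imwrite('pics/'+f,cv2.cvtColor(s['color'],cv2.COLOR_RGB2BGR))
def rt():
    s=telemetry.read_state(); q=s['ee_rot']; return s,np.array(s['ee_pos']),R.from_quat([q[1],q[2],q[3],q[0]])
E
python3 - <<'E'
from h import *
for n in('top','side'):
    s=snap(n); save(s,n+'0.png'); pickle.dump(s,open(n+'0.pkl','wb')); print(n,ray(s,[[320,200]]))
st,p,r=rt(); print(st['clock'],p,r.as_matrix().round(3),st['gripper_width'])
E
```

```text
top (array([ 365.77689955,  147.20244044, 1396.80499687]), array([[ 1.24859773e-01, -9.13802353e-04, -9.92184592e-01]]))
side (array([-143.64456318, -573.10675537, 1055.85935879]), array([[ 0.48913194,  0.5332678 , -0.69039731]]))
0.1 [211.99639238 534.26939493 252.87815532] [[-0.929  0.369 -0.   ]
 [ 0.369  0.929 -0.001]
 [-0.    -0.001 -1.   ]] 85.20403484054746
```

View pics/top0.png

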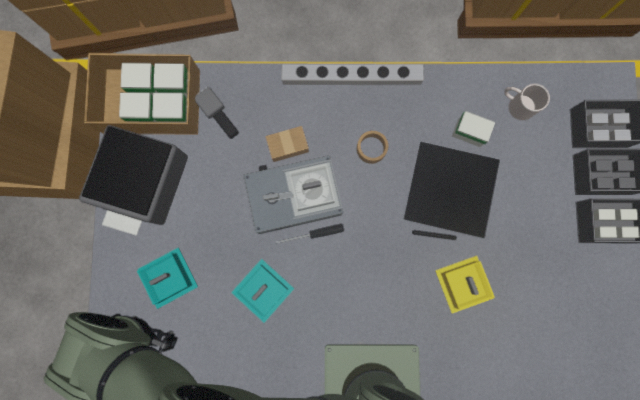

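View pics/side0.png

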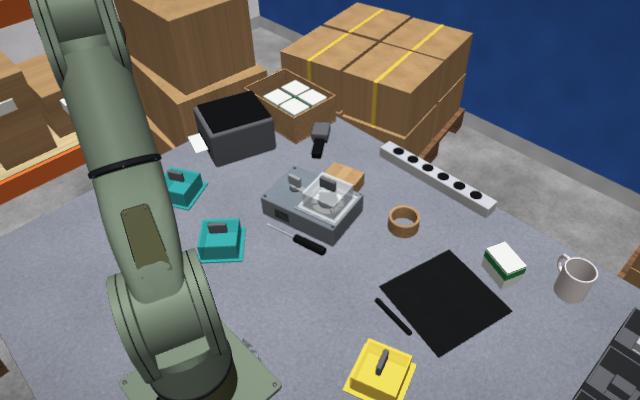

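The top view shows the timer box near (293,194), with the latch at (272,197), the guard at (315,188) and the mat at (452,190). The side view agrees. Next I'll measure the poses.

Run:
```python
from h import *
s=pickle.load(open('top0.pkl','rb')); c=s['color']; P=cloud(s); z=P[...,2]
v,u=np.mgrid[0:400,0:640]
def rect(m,h,name):
    m=m.astype(np.uint8); n,l,st,ce=cv2.connectedComponentsWithStats(m)
    k=1+np.argmax(st[1:,4]); cs=max(cv2.findContours((l==k).astype(np.uint8),cv2.RETR_EXTERNAL,cv2.CHAIN_APPROX_NONE)[0],key=cv2.contourArea)
    W=onplane(s,cs.reshape(-1,2),h)[:,:2].astype(np.float32); print(name,st[k,4],cv2.minAreaRect(W))
roi=lambda a,b,cc,d:(u>a)&(u<b)&(v>cc)&(v<d)
rect(roi(395,510,130,245)&(c.max(2)<45),4,'mat')
rect(roi(235,352,145,240)&(z>60)&(z<200),70,'box')
rect(roi(235,352,145,240)&(z>60)&(z<78),70,'deck only')
print('table z',np.nanmedian(z[250:260,320:400]), 'deck',np.nanmedian(z[205:222,262:280]))
for nm,a in(('latch',roi(258,288,180,215)&(z>95)&(z<130)),('handle',roi(295,335,165,210)&(z>138)&(z<175)),('roof',roi(280,345,150,225)&(z>115)&(z<135))):
    pp=P[a]; print(nm,len(pp),pp.mean(0) if len(pp) else 0, cv2.minAreaRect(pp[:,:2].astype(np.float32)) if len(pp)>4 else 0)
cr=cv2.resize(c[145:245,235:355],None,fx=6,fy=6,interpolation=cv2.INTER_CUBIC); cv2.imwrite('pics/crop0.png',cr[...,::-1])
```

```text
mat 1276 ((579.5821533203125, -276.5664367675781), (164.0418243408203, 207.51754760742188), 75.39232635498047)
box 5320 ((551.3562622070312, 221.17230224609375), (169.96656799316406, 249.56582641601562), 13.052790641784668)
deck only 3523 ((551.3562622070312, 221.17230224609375), (169.96656799316406, 249.56582641601562), 13.052790641784668)
table z 0.040068669550237246 deck 70.36226470450993
latch 85 [537.21504469 279.35736319 114.02618463] ((538.341064453125, 280.2764892578125), (12.535481452941895, 41.8831787109375), 9.514189720153809)
handle 101 [563.17709495 167.89900829 155.67916063] ((564.4058837890625, 168.12646484375), (12.576279640197754, 48.99634552001953), 12.887324333190918)
roof 1374 [563.50444557 168.07642131 123.98330312] ((564.5999755859375, 168.15724182128906), (104.97794342041016, 104.06986236572266), 13.016873359680176)
```

View pics/crop0.png

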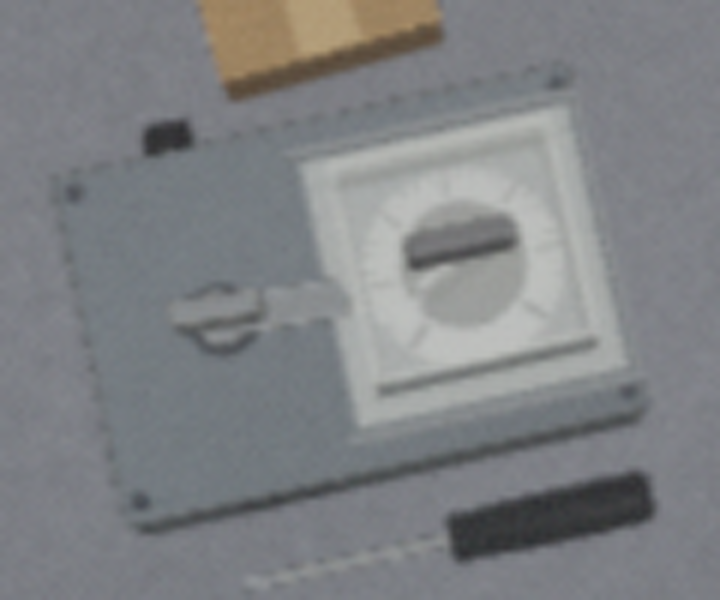

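The box sits at (551.4, 221.2) with a yaw of 13.05°. That puts the latch axis at (538, 280) and the timer axis at (564, 168). I'll move above the latch first.

>>> servo_tool(dr=[[0, 0, 0], [0, 0, 0], [0, 0, 0], [0, 0, 0]], slide=[[-0.887, -0.26, 0.1], [-0.887, -0.26, 0.1], [-0.887, -0.26, 0.1], [-0.887, -0.26, 0.1]], gripper=[1, 1, 1, 1], grip_force=40)

```text
clock: 0.5
ee_pos: [325.7, 445.3, 237.7]
ee_rot: [0.001, 0.191, 0.982, -0.001]
contact_force: [-0.6, 1.0, 0.6]
gripper_width: 85.4
finger_force: 0.0
```

>>> servo_tool(dr=[[0, 0, 0], [0, 0, 0], [0, 0, 0], [0, 0, 0]], slide=[[-0.887, -0.26, 0.1], [-0.887, -0.26, 0.1], [-0.887, -0.26, 0.1], [-0.887, -0.26, 0.1]], gripper=[1, 1, 1, 1])

```text
clock: 0.9
ee_pos: [434.4, 359.7, 222.5]
ee_rot: [0.001, 0.191, 0.982, -0.001]
contact_force: [-1.2, 1.2, -0.3]
gripper_width: 85.4
finger_force: 0.0
```

>>> servo_tool(dr=[[0, 0, 0.307], [0, 0, 0.307], [0, 0, 0.307], [0, 0, 0.307], [0, 0, 0.307], [0, 0, 0.307], [0, 0, 0.307], [0, 0, 0.307]], slide=[[-0.88, -0.26, 0.1], [-0.88, -0.26, 0.1], [-0.88, -0.26, 0.1], [-0.88, -0.26, 0.1], [-0.88, -0.26, 0.1], [-0.88, -0.26, 0.1], [-0.88, -0.26, 0.1], [-0.88, -0.26, 0.1]], gripper=[1, 1, 1, 1, 1, 1, 1, 1])

```text
clock: 1.7
ee_pos: [538.4, 279.6, 208.0]
ee_rot: [-0.0, 0.622, 0.783, -0.0]
contact_force: [0.5, -0.6, 0.1]
gripper_width: 85.2
finger_force: 0.0
```

```bash
cat >> h.py <<'E'
def go(xyz,yaw):
    "slide and rz to bring the TCP to xyz with tool y at yaw (deg)"
    st,p,r=rt(); M=r.as_matrix(); d=M.T@(np.array(xyz)-p)/150
    y0=np.degrees(np.arctan2(M[1,1],M[0,1])); t=R.from_matrix(np.c_[[np.sin(np.radians(yaw)),-np.cos(np.radians(yaw)),0],[np.cos(np.radians(yaw)),np.sin(np.radians(yaw)),0],[0,0,-1]]) 
    dr=(r.inv()*t).as_rotvec()/np.pi
    print('t',round(st['clock'],2),'pos',p.round(1),'yaw',y0.round(2),'q7',round(st['qpos'][6],2),'F',np.round(st['contact_force'],1),'w',round(st['gripper_width'],1),'| slide',d.round(3),'dr',dr.round(4))
E
python3 - <<'E'
from h import *
s=pickle.load(open('top0.pkl','rb')); c=s['color']
m=np.zeros((400,640),np.uint8); m[135:230,395:510]=(c[135:230,395:510].max(2)<60)
m[228:245]=0
m=cv2.morphologyEx(m,cv2.MORPH_OPEN,np.ones((5,5)))
cs=max(cv2.findContours(m,cv2.RETR_EXTERNAL,cv2.CHAIN_APPROX_NONE)[0],key=cv2.contourArea)
print(c[190,450],cv2.minAreaRect(onplane(s,cs.reshape(-1,2),4)[:,:2].astype(np.float32)))
h=cv2.convexHull(cs); print(cv2.approxPolyDP(h,6,True).reshape(-1,2).tolist())
go([538,280,109],13.05)
E
```

```text
[40 39 42] ((574.6914672851562, -241.10568237304688), (235.09759521484375, 235.72312927246094), 76.7979736328125)
[[421, 144], [497, 160], [485, 227], [406, 218]]Traceback (most recent call last):
  File "<stdin>", line 9, in <module>
  File "h.py", line 21, in go
    y0=np.degrees(np.arctan2(M[1,1],M[0,1])); t=R.from_matrix(np.c_[[np.sin(np.radians(yaw)),-np.cos(np.radians(yaw)),0],[np.cos(np.radians(yaw)),np.sin(np.radians(yaw)),0],[0,0,-1]])
                                                ~~~~~~~~~~~~~^^^^^^^^^^^^^^^^^^^^^^^^^^^^^^^^^^^^^^^^^^^^^^^^^^^^^^^^^^^^^^^^^^^^^^^^^^^^^^^^^^^^^^^^^^^^^^^^^^^^^^^^^^^^^^^^^^^^^^^^^^
  File "scipy/spatial/transform/_rotation.pyx", line 1143, in scipy.spatial.transform._rotation.Rotation.from_matrix
ValueError: Non-positive determinant (left-handed or null coordinate frame) in rotation matrix 0: [[ 0.22580127  0.97417339  0.        ]
 [-0.97417339  0.22580127  0.        ]
 [ 0.          0.         -1.        ]].
```

```bash
sed -i 's/np.c_\[\[np.sin(np.radians(yaw)),-np.cos(np.radians(yaw)),0\]/np.c_[[-np.sin(np.radians(yaw)),np.cos(np.radians(yaw)),0]/' h.py
python3 - <<'E'
from h import *
s=pickle.load(open('top0.pkl','rb'))
W=onplane(s,[[421,143],[499,157],[486,236],[405,219]],4)[:,:2]; print(W.round(0).tolist(),W.mean(0))
go([538,280,109],13.05)
E
```

```text
[[713.0, -155.0], [670.0, -384.0], [437.0, -336.0], [485.0, -103.0]] [ 576.29929164 -244.41084365]
t 1.7 pos [538.4 279.6 208. ] yaw 13.08 q7 -0.16 F [ 0.5 -0.6  0.1] w 85.2 | slide [ 0.003 -0.002  0.66 ] dr [-0.0002  0.      0.0002]
```

>>> servo_tool(dr=[[0, 0, 0], [0, 0, 0], [0, 0, 0], [0, 0, 0], [0, 0, 0], [0, 0, 0], [0, 0, 0], [0, 0, 0], [0, 0, 0], [0, 0, 0]], slide=[[0, 0, 0.2], [0, 0, 0.4], [0, 0, 0.55], [0, 0, 0.66], [0, 0, 0.66], [0, 0, 0.66], [0, 0, 0.66], [0, 0, 0.66], [0, 0, 0.66], [0, 0, 0.66]], gripper=[1, 1, 1, 1, 1, -1, -1, -1, -1, -1], grip_force=40)

```text
clock: 2.7
ee_pos: [539.1, 278.9, 109.6]
ee_rot: [0.0, 0.622, 0.783, 0.0]
contact_force: [3.0, 1.3, 6.2]
gripper_width: 12.3
finger_force: 19.4
```

>>> servo_tool(dr=[[0, 0, 0.04], [0, 0, 0.08], [0, 0, 0.12], [0, 0, 0.16], [0, 0, 0.2], [0, 0, 0.24], [0, 0, 0.28], [0, 0, 0.32], [0, 0, 0.36], [0, 0, 0.4], [0, 0, 0.44], [0, 0, 0.47], [0, 0, 0.49], [0, 0, 0.5], [0, 0, 0.5], [0, 0, 0.5]], slide=[[0, 0, 0], [0, 0, 0], [0, 0, 0], [0, 0, 0], [0, 0, 0], [0, 0, 0], [0, 0, 0], [0, 0, 0], [0, 0, 0], [0, 0, 0], [0, 0, 0], [0, 0, 0], [0, 0, 0], [0, 0, 0], [0, 0, 0], [0, 0, 0]], gripper=[-1, -1, -1, -1, -1, -1, -1, -1, -1, -1, -1, -1, -1, -1, -1, -1])

```text
clock: 4.3
ee_pos: [538.1, 279.7, 109.7]
ee_rot: [-0.001, 0.993, 0.115, -0.001]
contact_force: [-7.0, 2.8, 9.5]
gripper_width: 11.1
finger_force: 44.6
```

Run:
```python
from h import *
go([538,280,109],13.05-90); print(rt()[0]['torque'])
```

```text
t 4.3 pos [538.1 279.7 109.7] yaw -76.85 q7 -1.29 F [-7.   2.8  9.5] w 11.1 | slide [ 0.    -0.002  0.004] dr [-0.0005  0.0005  0.0006]
[0.56652638 1.66852855 0.16607481]
```

>>> servo_tool(dr=[[0, 0, 0], [0, 0, 0], [0, 0, 0], [0, 0, 0], [0, 0, 0], [0, 0, -0.04], [0, 0, -0.08], [0, 0, -0.5], [0, 0, -0.5], [0, 0, -0.5], [0, 0, -0.5], [0, 0, -0.5], [0, 0, -0.5], [0, 0, -0.5], [0, 0, -0.5], [0, 0, -0.5], [0, 0, -0.5], [0, 0, -0.5], [0, 0, -0.5]], slide=[[0, 0, 0], [0, 0, 0], [0, 0, 0], [0, 0, -0.2], [0, 0, -0.5], [0, 0, -0.7], [0, 0.1, -0.7], [0, 0.4, -0.7], [0, 0.77, -0.7], [0, 0.77, -0.7], [0, 0.77, -0.7], [0, 0.77, -0.7], [0, 0.77, -0.7], [0, 0.77, -0.7], [0, 0.77, -0.7], [0, 0.77, -0.7], [0, 0.77, -0.7], [0, 0.77, -0.7], [0, 0.77, -0.7]], gripper=[1, 1, 1, 1, 1, 1, 1, 1, 1, 1, 1, 1, 1, 1, 1, 1, 1, 1, 1])

```text
clock: 6.2
ee_pos: [565.1, 166.3, 214.3]
ee_rot: [0.0, 0.623, 0.782, -0.0]
contact_force: [-0.6, 0.3, -0.7]
gripper_width: 85.9
finger_force: 0.0
```

Run:
```python
from h import *
s=snap('side'); cr=cv2.resize(s['color'][150:260,240:390],None,fx=5,fy=5,interpolation=cv2.INTER_CUBIC); cv2.imwrite('pics/crop1.png',cr[...,::-1])
go([564.3,168,152.5],13.05)
```

```text
t 6.25 pos [565.1 166.4 214.2] yaw 12.96 q7 0.04 F [ 0.2 -0.7  0.1] w 85.5 | slide [ 0.012 -0.003  0.412] dr [-0.      0.0001 -0.0005]
```

View pics/crop1.png

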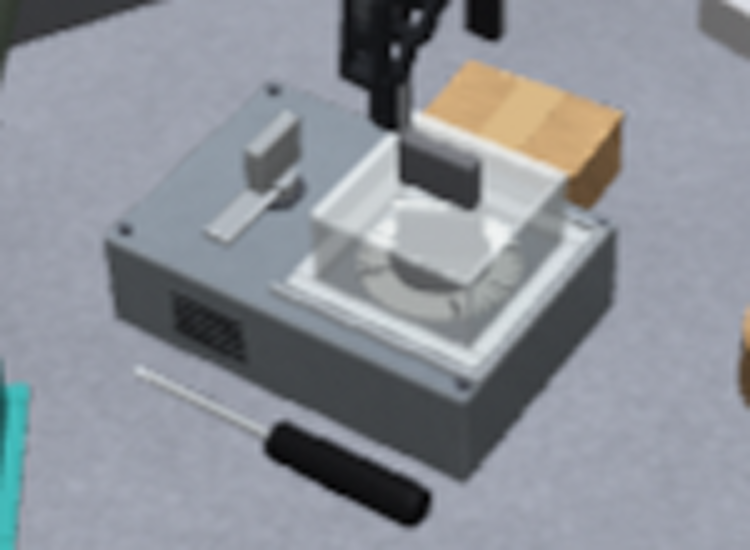

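The side crop shows the latch wing at about (240,210), pointing toward the robot and clear of the guard. The gripper is over the handle at (440,170). Next I'll grip the handle and lift.

>>> servo_tool(dr=[[0, 0, 0], [0, 0, 0], [0, 0, 0], [0, 0, 0], [0, 0, 0], [0, 0, 0], [0, 0, 0], [0, 0, 0], [0, 0, 0], [0, 0, 0], [0, 0, 0], [0, 0, 0], [0, 0, 0], [0, 0, 0], [0, 0, 0]], slide=[[0.012, 0, 0.2], [0.012, 0, 0.32], [0.012, 0, 0.41], [0.012, 0, 0.41], [0.012, 0, 0.41], [0.012, 0, 0.41], [0.012, 0, 0.41], [0.012, 0, 0.41], [0.012, 0, 0.41], [0.012, 0, 0.35], [0.012, 0, 0.25], [0.012, 0, 0.1], [0.012, 0, -0.05], [0.012, 0, -0.1], [0.012, 0, -0.1]], gripper=[1, 1, 1, 1, -1, -1, -1, -1, -1, -1, -1, -1, -1, -1, -1], grip_force=50)

```text
clock: 7.75
ee_pos: [564.9, 168.1, 230.0]
ee_rot: [0.0, 0.622, 0.783, 0.001]
contact_force: [0.4, 0.6, -2.3]
gripper_width: 11.1
finger_force: 51.3
```

Run:
```python
from h import *
go([575.5,-243,230],-13); print(rt()[0]['torque'])
s=snap('side'); cr=cv2.resize(s['color'][110:260,240:390],None,fx=4,fy=4,interpolation=cv2.INTER_CUBIC); cv2.imwrite('pics/crop2.png',cr[...,::-1])
```

```text
t 7.75 pos [564.9 168.1 230. ] yaw 13.09 q7 0.03 F [ 0.4  0.6 -2.3] w 11.1 | slide [-2.686e+00 -5.520e-01 -1.000e-03] dr [ 4.00e-04 -1.00e-04  1.45e-01]
[-0.00067386 -0.01151897 -0.02233781]
```

View pics/crop2.png

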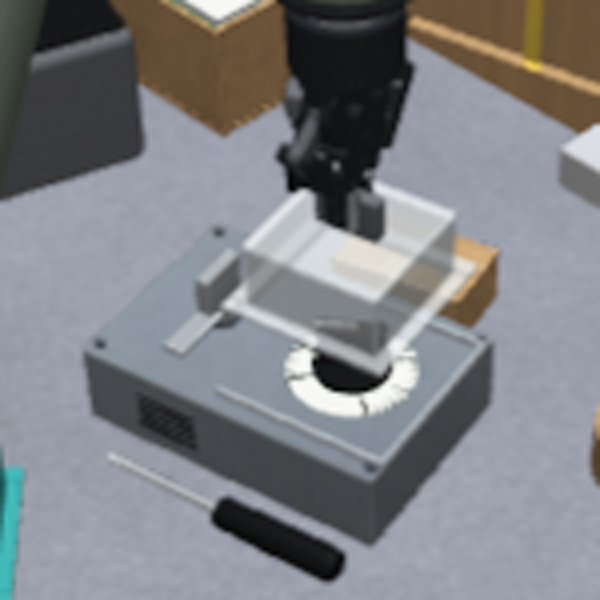

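The crop shows the guard lifted clear at about (350,280), with the knob and dial exposed below at (350,365). I'll carry it to the mat.

>>> servo_tool(dr=[[0, 0, 0], [0, 0, 0], [0, 0, 0], [0, 0, 0], [0, 0, 0]], slide=[[-0.1, -0.02, 0], [-0.28, -0.06, 0], [-0.48, -0.1, 0], [-0.69, -0.14, 0], [-0.9, -0.184, 0]], gripper=[-1, -1, -1, -1, -1])

```text
clock: 8.3
ee_pos: [567.9, 28.2, 228.4]
ee_rot: [-0.0, 0.622, 0.783, -0.001]
contact_force: [0.5, -0.6, -2.2]
gripper_width: 11.1
finger_force: 51.2
```

>>> servo_tool(dr=[[0, 0, 0], [0, 0, 0], [0, 0, 0], [0, 0, 0]], slide=[[-0.225, -0.046, 0], [-0.45, -0.092, 0], [-0.675, -0.138, 0], [-0.9, -0.184, 0]], gripper=[-1, -1, -1, -1])

```text
clock: 8.7
ee_pos: [571.3, -109.7, 228.3]
ee_rot: [-0.001, 0.622, 0.783, -0.001]
contact_force: [0.3, -0.2, -1.7]
gripper_width: 11.1
finger_force: 51.2
```

>>> servo_tool(dr=[[0, 0, 0.02], [0, 0, 0.05], [0, 0, 0.08], [0, 0, 0.11], [0, 0, 0.14], [0, 0, 0.145], [0, 0, 0.145], [0, 0, 0.145]], slide=[[-0.225, -0.046, 0], [-0.45, -0.092, 0], [-0.65, -0.133, 0], [-0.8, -0.165, 0], [-0.87, -0.18, 0], [-0.886, -0.184, 0], [-0.886, -0.184, 0], [-0.886, -0.184, 0]], gripper=[-1, -1, -1, -1, -1, -1, -1, -1])

```text
clock: 9.5
ee_pos: [575.3, -242.4, 229.0]
ee_rot: [-0.0, 0.782, 0.624, -0.0]
contact_force: [-0.2, 0.1, -2.0]
gripper_width: 11.3
finger_force: 51.2
```

Run:
```python
from h import *
go([575.5,-243,87],-13)
```

```text
t 9.5 pos [ 575.3 -242.4  229. ] yaw -12.84 q7 0.3 F [-0.2  0.1 -2. ] w 11.3 | slide [-0.004  0.003  0.947] dr [-0.0002 -0.0001  0.0009]
```

>>> servo_tool(dr=[[0, 0, 0], [0, 0, 0], [0, 0, 0], [0, 0, 0], [0, 0, 0], [0, 0, 0], [0, 0, 0], [0, 0, 0], [0, 0, 0], [0, 0, 0], [0, 0, 0]], slide=[[0, 0, 0.1], [0, 0, 0.3], [0, 0, 0.5], [0, 0, 0.65], [0, 0, 0.76], [0, 0, 0.84], [0, 0, 0.88], [0, 0, 0.91], [0, 0, 0.93], [0, 0, 0.945], [0, 0, 0.945]], gripper=[-1, -1, -1, -1, -1, -1, -1, -1, -1, -1, -1])

```text
clock: 10.6
ee_pos: [575.4, -243.1, 87.7]
ee_rot: [0.0, 0.783, 0.623, 0.0]
contact_force: [-0.9, -0.3, -1.3]
gripper_width: 11.3
finger_force: 51.2
```

>>> servo_tool(dr=[[0, 0, 0], [0, 0, 0], [0, 0, 0], [0, 0, 0]], slide=[[0, 0, 0.004], [0, 0, 0.008], [0, 0, 0.012], [0, 0, 0.012]], gripper=[-1, -1, -1, -1])

```text
clock: 11.0
ee_pos: [575.5, -243.2, 87.1]
ee_rot: [0.0, 0.783, 0.622, 0.0]
contact_force: [-6.3, 2.7, 18.5]
gripper_width: 11.2
finger_force: 54.1
```

>>> servo_tool(dr=[[0, 0, 0], [0, 0, 0], [0, 0, 0], [0, 0, 0], [0, 0, 0], [0, 0, 0], [0, 0, 0], [0, 0, 0]], slide=[[0, 0, 0], [0, 0, 0], [0, 0, 0], [0, 0, -0.05], [0, 0, -0.2], [0, 0, -0.5], [0, 0, -0.8], [0, 0, -0.8]], gripper=[0.3, 1, 1, 1, 1, 1, 1, 1])

```text
clock: 11.8
ee_pos: [576.9, -244.1, 211.8]
ee_rot: [0.004, 0.783, 0.622, 0.002]
contact_force: [0.4, 0.3, -1.2]
gripper_width: 85.2
finger_force: 0.0
```

Run:
```python
from h import *
s=snap('top'); d=snap('side'); pickle.dump((s,d),open('t1.pkl','wb'))
a=cv2.resize(s['color'][150:235,280:350],None,fx=6,fy=6,interpolation=cv2.INTER_CUBIC)
b=cv2.resize(d['color'][225:345,370:520],None,fx=2.6,fy=2.6)
o=np.zeros((510,820,3),np.uint8); o[:510,:420]=a; o[:312,420:810]=b[:312,:390]
cv2.imwrite('pics/crop3.png',o[:,:800,::-1])
go([564.2,167.7,200],40)
```

```text
t 11.9 pos [ 575.6 -243.2  207. ] yaw -13.01 q7 0.31 F [ 0.9  0.2 -0.8] w 85.0 | slide [ 2.652 -0.69   0.045] dr [ 0.0005  0.0003 -0.2945]
```

View pics/crop3.png

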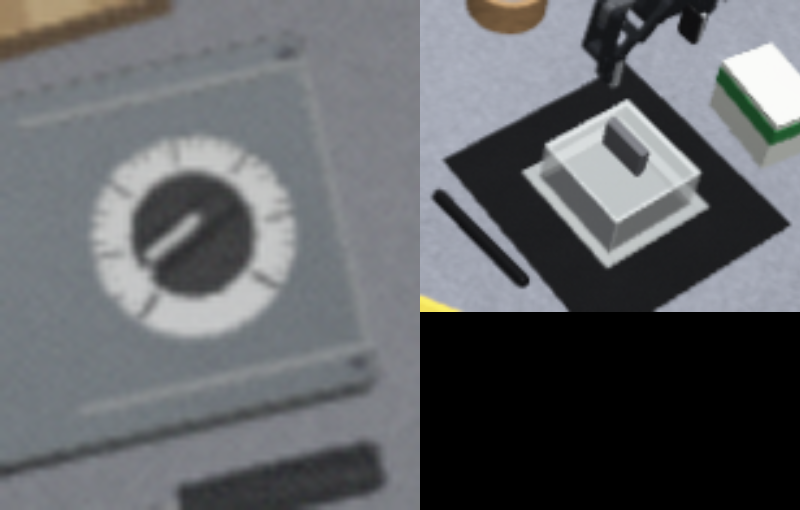

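The guard stands upright mid-mat, and the timer pointer is visible at crop (175,238), pointing to lower left at about 2 min. I'll measure its yaw.

```bash
cat >> h.py <<'E'
def pointer(s):
    v,u=np.mgrid[150:235,280:350]; uv=np.stack([u,v],-1).reshape(-1,2); W=onplane(s,uv,113)[:,:2]-[564.0,167.6]
    c=s['color'][150:235,280:350].reshape(-1,3).astype(float).mean(1)
    k=(np.hypot(*W.T)<26)&(c>95); w=(c-70)[k]; X=W[k]; m=np.average(X,axis=0,weights=w)
    q=np.linalg.eigh(np.cov(X.T,aweights=w))[1][:,1]; q=q if q@m>0 else -q
    y=np.degrees(np.arctan2(q[1],q[0])); a=(148.05-y)%360
    print('n',k.sum(),'centroid',m.round(1),'pointer yaw',y.round(1),'angle deg',a.round(1),'min',(a/9).round(2))
E
python3 - <<'E'
from h import *
s,d=pickle.load(open('t1.pkl','rb')); pointer(s)
P=cloud(s); z=P[...,2]; a=(z>104)&(z<122); a[:150]=a[235:]=False; a[:,:290]=a[:,340:]=False
print(cv2.minAreaRect(P[a][:,:2].astype(np.float32)),a.sum())
E
```

```text
n 53 centroid [4.8 3.8] pointer yaw -36.9 angle deg 185.0 min 20.56
((564.4930419921875, 167.9013671875), (14.302698135375977, 49.12327194213867), 40.233036041259766) 97
```

>>> servo_tool(dr=[[0, 0, 0], [0, 0, 0], [0, 0, 0], [0, 0, 0]], slide=[[0.15, -0.04, 0], [0.4, -0.1, 0], [0.66, -0.17, 0], [0.89, -0.23, 0]], gripper=[1, 1, 1, 1])

```text
clock: 12.3
ee_pos: [571.1, -103.3, 205.0]
ee_rot: [-0.001, 0.783, 0.623, -0.0]
contact_force: [0.2, 0.3, -0.4]
gripper_width: 85.5
finger_force: 0.0
```

>>> servo_tool(dr=[[0, 0, 0], [0, 0, 0], [0, 0, 0], [0, 0, 0]], slide=[[0.25, -0.06, 0], [0.5, -0.12, 0], [0.7, -0.18, 0], [0.89, -0.23, 0]], gripper=[1, 1, 1, 1])

```text
clock: 12.7
ee_pos: [567.6, 34.3, 205.0]
ee_rot: [-0.0, 0.782, 0.623, -0.001]
contact_force: [-0.0, -0.6, 0.1]
gripper_width: 85.5
finger_force: 0.0
```

>>> servo_tool(dr=[[0, 0, -0.04], [0, 0, -0.08], [0, 0, -0.12], [0, 0, -0.16], [0, 0, -0.2], [0, 0, -0.24], [0, 0, -0.28], [0, 0, -0.294], [0, 0, -0.294]], slide=[[0.25, -0.06, 0], [0.5, -0.12, 0], [0.75, -0.2, 0], [0.87, -0.23, 0], [0.87, -0.23, 0], [0.87, -0.23, 0], [0.87, -0.23, 0], [0.87, -0.23, 0], [0.87, -0.23, 0]], gripper=[1, 1, 1, 1, 1, 1, 1, 1, 1])

```text
clock: 13.6
ee_pos: [563.6, 167.3, 205.0]
ee_rot: [-0.001, 0.423, 0.906, -0.0]
contact_force: [0.1, -0.5, 0.4]
gripper_width: 85.7
finger_force: 0.0
```

Run:
```python
from h import *
go([564.2,167.7,106],40); print(np.round(rt()[0]['qpos'],2))
```

```text
t 13.6 pos [563.6 167.3 205. ] yaw 39.94 q7 0.4 F [ 0.1 -0.5  0.4] w 85.7 | slide [-0.001  0.006  0.66 ] dr [-0.0004 -0.0002 -0.0003]
[-0.37  0.79  0.06  1.5  -0.05  0.86  0.4 ]
```

>>> servo_tool(dr=[[0, 0, 0], [0, 0, 0], [0, 0, 0], [0, 0, 0], [0, 0, 0], [0, 0, 0], [0, 0, 0], [0, 0, 0], [0, 0, 0], [0, 0, 0]], slide=[[0, 0.006, 0.2], [0, 0.006, 0.4], [0, 0.006, 0.55], [0, 0.006, 0.66], [0, 0.006, 0.66], [0, 0.006, 0.66], [0, 0.006, 0.66], [0, 0.006, 0.66], [0, 0.006, 0.66], [0, 0.006, 0.66]], gripper=[1, 1, 1, 1, 1, -1, -1, -1, -1, -1], grip_force=40)

```text
clock: 14.6
ee_pos: [564.8, 168.1, 107.1]
ee_rot: [0.0, 0.423, 0.906, 0.0]
contact_force: [-0.7, 0.0, 15.1]
gripper_width: 13.1
finger_force: 44.9
```

>>> servo_tool(dr=[[0, 0, 0.03], [0, 0, 0.077], [0, 0, 0.124], [0, 0, 0.171], [0, 0, 0.218], [0, 0, 0.265], [0, 0, 0.312], [0, 0, 0.359], [0, 0, 0.406], [0, 0, 0.453], [0, 0, 0.5], [0, 0, 0.547], [0, 0, 0.594], [0, 0, 0.641], [0, 0, 0.688], [0, 0, 0.735], [0, 0, 0.782], [0, 0, 0.829], [0, 0, 0.876], [0, 0, 0.915]], slide=[[0, 0, -0.007], [0, 0, -0.007], [0, 0, -0.007], [0, 0, -0.007], [0, 0, -0.007], [0, 0, -0.007], [0, 0, -0.007], [0, 0, -0.007], [0, 0, -0.007], [0, 0, -0.007], [0, 0, -0.007], [0, 0, -0.007], [0, 0, -0.007], [0, 0, -0.007], [0, 0, -0.007], [0, 0, -0.007], [0, 0, -0.007], [0, 0, -0.007], [0, 0, -0.007], [0, 0, -0.007]], gripper=[-1, -1, -1, -1, -1, -1, -1, -1, -1, -1, -1, -1, -1, -1, -1, -1, -1, -1, -1, -1])

```text
clock: 16.6
ee_pos: [565.0, 167.9, 107.3]
ee_rot: [0.0, 0.953, -0.302, 0.0]
contact_force: [7.2, -3.0, -14.1]
gripper_width: 13.3
finger_force: 41.4
```

Run:
```python
from h import *
go([564.2,167.7,107],40-165); print(np.round(rt()[0]['qpos'],2))
```

```text
t 16.6 pos [565.  167.9 107.3] yaw -125.13 q7 -1.72 F [  7.2  -3.  -14.1] w 13.3 | slide [-0.004  0.004  0.002] dr [ 0.0001 -0.0004 -0.0007]
[-0.7   1.08  0.8   1.59 -0.94  0.9  -1.72]
```

>>> servo_tool(dr=[[0, 0, 0], [0, 0, 0], [0, 0, 0], [0, 0, 0], [0, 0, -0.04], [0, 0, -0.08], [0, 0, -0.125], [0, 0, -0.17], [0, 0, -0.215], [0, 0, -0.26], [0, 0, -0.305], [0, 0, -0.35], [0, 0, -0.395], [0, 0, -0.44], [0, 0, -0.485], [0, 0, -0.53], [0, 0, -0.575], [0, 0, -0.62], [0, 0, -0.665], [0, 0, -0.7]], slide=[[0, 0, 0], [0, 0, 0], [0, 0, 0], [0, 0, -0.02], [0, 0, -0.06], [0, 0, -0.06], [0, 0, -0.06], [0, 0, -0.06], [0, 0, -0.06], [0, 0, -0.06], [0, 0, -0.06], [0, 0, -0.06], [0, 0, -0.06], [0, 0, -0.06], [0, 0, -0.06], [0, 0, -0.06], [0, 0, -0.06], [0, 0, -0.06], [0, 0, -0.06], [0, 0, -0.06]], gripper=[1, 1, 1, 1, 1, 1, 1, 1, 1, 1, 1, 1, 1, 1, 1, 1, 1, 1, 1, 1])

```text
clock: 18.6
ee_pos: [564.8, 167.9, 117.3]
ee_rot: [0.0, 0.697, 0.717, 0.0]
contact_force: [0.0, -0.4, -0.5]
gripper_width: 85.6
finger_force: 0.0
```

>>> servo_tool(dr=[[0, 0, -0.04], [0, 0, -0.085], [0, 0, -0.13], [0, 0, -0.175], [0, 0, -0.22], [0, 0, -0.26], [0, 0, -0.29], [0, 0, -0.3], [0, 0, -0.3], [0, 0, -0.3]], slide=[[0, 0, 0], [0, 0, 0], [0, 0, 0], [0, 0, 0], [0, 0, 0], [0, 0, 0], [0, 0, 0], [0, 0, 0], [0, 0, 0], [0, 0, 0]], gripper=[1, 1, 1, 1, 1, 1, 1, 1, 1, 1])

```text
clock: 19.6
ee_pos: [564.7, 168.0, 116.9]
ee_rot: [0.0, 0.3, 0.954, -0.0]
contact_force: [-0.2, -0.7, 0.5]
gripper_width: 85.1
finger_force: 0.0
```

Run:
```python
from h import *
go([564.6,167.8,107.5],55); print(np.round(rt()[0]['qpos'],2))
```

```text
t 19.6 pos [564.7 168.  116.9] yaw 55.1 q7 0.6 F [-0.2 -0.7  0.5] w 85.1 | slide [-0.    -0.002  0.063] dr [-0.      0.0001  0.0005]
[-0.34  0.91 -0.01  1.57  0.02  0.66  0.6 ]
```

>>> servo_tool(dr=[[0, 0, 0], [0, 0, 0], [0, 0, 0], [0, 0, 0], [0, 0, 0], [0, 0, 0], [0, 0, 0], [0, 0, 0]], slide=[[0, 0, 0.04], [0, 0, 0.06], [0, 0, 0.06], [0, 0, 0.06], [0, 0, 0.06], [0, 0, 0.06], [0, 0, 0.06], [0, 0, 0.06]], gripper=[1, 1, 1, -1, -1, -1, -1, -1])

```text
clock: 20.4
ee_pos: [564.7, 168.1, 107.9]
ee_rot: [0.0, 0.299, 0.954, 0.0]
contact_force: [-1.6, 1.0, 12.9]
gripper_width: 13.4
finger_force: 44.9
```

>>> servo_tool(dr=[[0, 0, 0.03], [0, 0, 0.07], [0, 0, 0.11], [0, 0, 0.15], [0, 0, 0.19], [0, 0, 0.23], [0, 0, 0.27], [0, 0, 0.31], [0, 0, 0.35], [0, 0, 0.39], [0, 0, 0.43], [0, 0, 0.47], [0, 0, 0.5], [0, 0, 0.52], [0, 0, 0.535], [0, 0, 0.54], [0, 0, 0.54], [0, 0, 0.54]], slide=[[0, 0, 0], [0, 0, 0], [0, 0, 0], [0, 0, 0], [0, 0, 0], [0, 0, 0], [0, 0, 0], [0, 0, 0], [0, 0, 0], [0, 0, 0], [0, 0, 0], [0, 0, 0], [0, 0, 0], [0, 0, 0], [0, 0, 0], [0, 0, 0], [0, 0, 0], [0, 0, 0]], gripper=[-1, -1, -1, -1, -1, -1, -1, -1, -1, -1, -1, -1, -1, -1, -1, -1, -1, -1])

```text
clock: 22.2
ee_pos: [565.0, 168.1, 108.0]
ee_rot: [0.0, 0.913, 0.407, 0.0]
contact_force: [4.2, 0.7, 0.7]
gripper_width: 13.2
finger_force: 43.0
```

Run:
```python
from h import *
go([564.6,167.8,107.5],55-97); print(rt()[0]['torque'])
s=snap('top'); d=snap('side')
a=cv2.resize(s['color'][150:235,280:350],None,fx=5,fy=5,interpolation=cv2.INTER_CUBIC)
b=cv2.resize(d['color'][160:245,290:365],None,fx=5,fy=5,interpolation=cv2.INTER_CUBIC)
cv2.imwrite('pics/crop4.png',np.hstack([a,b])[...,::-1])
```

```text
t 22.2 pos [565.  168.1 108. ] yaw -41.93 q7 -0.58 F [4.2 0.7 0.7] w 13.2 | slide [-0.003 -0.001  0.003] dr [ 0.0002 -0.0002  0.0004]
[ 0.19393071 -1.03766691 -0.09760433]
```

View pics/crop4.png

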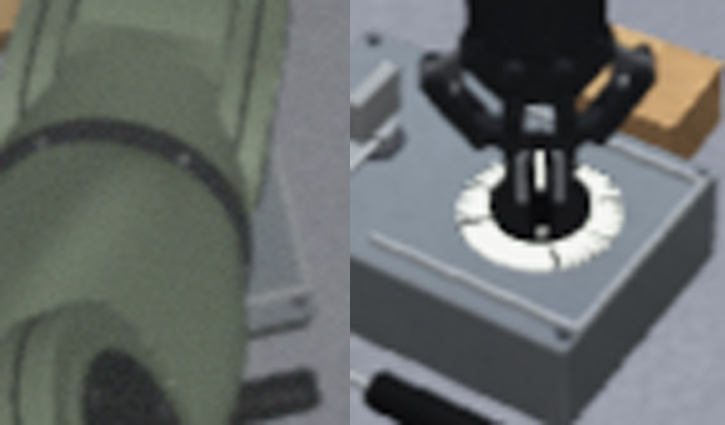

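The right-hand crop shows the pointer tip at (541,232), just past the thick 30 mark at (557,258). The grip yaw gives about 280°, which is past 271°. I'll turn back 100° to 20 minutes.

>>> servo_tool(dr=[[0, 0, -0.03], [0, 0, -0.07], [0, 0, -0.11], [0, 0, -0.15], [0, 0, -0.19], [0, 0, -0.23], [0, 0, -0.27], [0, 0, -0.31], [0, 0, -0.35], [0, 0, -0.39], [0, 0, -0.43], [0, 0, -0.47], [0, 0, -0.5], [0, 0, -0.53], [0, 0, -0.55], [0, 0, -0.555], [0, 0, -0.555], [0, 0, -0.555]], slide=[[0, 0, 0], [0, 0, 0], [0, 0, 0], [0, 0, 0], [0, 0, 0], [0, 0, 0], [0, 0, 0], [0, 0, 0], [0, 0, 0], [0, 0, 0], [0, 0, 0], [0, 0, 0], [0, 0, 0], [0, 0, 0], [0, 0, 0], [0, 0, 0], [0, 0, 0], [0, 0, 0]], gripper=[-1, -1, -1, -1, -1, -1, -1, -1, -1, -1, -1, -1, -1, -1, -1, -1, -1, -1])

```text
clock: 24.1
ee_pos: [564.6, 168.1, 108.0]
ee_rot: [0.0, 0.277, 0.961, -0.0]
contact_force: [1.2, 0.7, 5.4]
gripper_width: 13.1
finger_force: 43.5
```

>>> servo_tool(dr=[[0, 0, 0], [0, 0, 0], [0, 0, 0], [0, 0, 0], [0, 0, 0], [0, 0, 0], [0, 0, 0], [0, 0, 0], [0, 0, 0]], slide=[[0, 0, 0], [0, 0, 0], [0, 0, 0], [0, 0, 0], [0, 0, -0.1], [0, 0, -0.3], [0, 0, -0.6], [0, 0, -0.95], [0, 0, -0.95]], gripper=[1, 1, 1, 1, 1, 1, 1, 1, 1])

```text
clock: 25.0
ee_pos: [566.2, 168.5, 255.9]
ee_rot: [0.003, 0.277, 0.961, 0.002]
contact_force: [0.2, 1.0, -1.5]
gripper_width: 84.8
finger_force: 0.0
```

Run:
```python
from h import *
go([300,400,250],58)
```

```text
t 25.0 pos [566.2 168.5 255.9] yaw 57.89 q7 0.65 F [ 0.2  1.  -1.5] w 84.8 | slide [2.324 0.364 0.03 ] dr [ 0.0019  0.0016 -0.0006]
```

Now I'll move the arm aside so the top camera can check the pointer.

>>> servo_tool(dr=[[0, 0, 0], [0, 0, 0], [0, 0, 0], [0, 0, 0], [0, 0, 0]], slide=[[0.2, 0.03, 0], [0.4, 0.07, 0], [0.6, 0.1, 0], [0.8, 0.13, 0], [1, 0.16, 0]], gripper=[1, 1, 1, 1, 1])

```text
clock: 25.5
ee_pos: [449.3, 268.7, 250.3]
ee_rot: [-0.0, 0.276, 0.961, -0.0]
contact_force: [-0.1, 0.5, 0.1]
gripper_width: 85.6
finger_force: 0.0
```

>>> servo_tool(dr=[[0, 0, 0], [0, 0, 0], [0, 0, 0], [0, 0, 0], [0, 0, 0], [0, 0, 0], [0, 0, 0], [0, 0, 0]], slide=[[0.2, 0.03, 0], [0.4, 0.07, 0], [0.6, 0.1, 0], [0.8, 0.13, 0], [1, 0.16, 0], [1, 0.16, 0], [1, 0.16, 0], [1, 0.16, 0]], gripper=[1, 1, 1, 1, 1, 1, 1, 1])

```text
clock: 26.3
ee_pos: [336.7, 367.4, 250.3]
ee_rot: [0.0, 0.277, 0.961, -0.0]
contact_force: [-0.5, 0.0, 0.2]
gripper_width: 85.3
finger_force: 0.0
```

Run:
```python
from h import *
s=snap('top'); P=cloud(s); z=P[...,2]; a=(z>104)&(z<122); a[:150]=a[235:]=False; a[:,:290]=a[:,340:]=False
if a.sum()>4: print(cv2.minAreaRect(P[a][:,:2].astype(np.float32)),a.sum())
d=snap('side')
A=cv2.resize(s['color'][150:235,245:350],None,fx=4.5,fy=4.5,interpolation=cv2.INTER_CUBIC)
b=cv2.resize(d['color'][225:345,370:520],None,fx=2,fy=2)
o=np.zeros((A.shape[0],A.shape[1]+300,3),np.uint8); o[:,:A.shape[1]]=A; o[:240,A.shape[1]:]=b
cv2.imwrite('pics/crop5.png',o[...,::-1]); print(rt()[0]['dq'])
```

```text
((564.5523071289062, 167.9936065673828), (14.264662742614746, 49.21672821044922), 58.181427001953125) 95
[-0.00181746  0.0006601  -0.00308055  0.00099974 -0.00068837  0.00054834
 -0.00283731]
```

View pics/crop5.png

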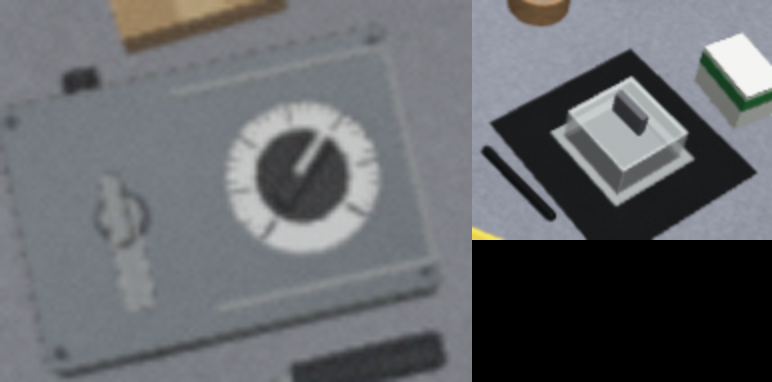

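The pointer at (315,150) lies opposite the 0 mark at (268,230), which is 180° or 20 min. The latch wing at (135,280) is clear, and the guard stands upright on the mat.

```bash
python3 -c "
from workcell import robot; print(robot.close_job())"
```

```text
the job is handed in; nothing more can be done
None
```

The job is handed in at about 26 s of the 72 s allowed, verdict not shown: the latch is released, the guard stands upright on the mat, and the timer was wound to about 31 minutes and turned back to 20.

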